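# Take the red fuse carrier out of the bench supply box

## Robot

A 7-joint arm with a two-finger parallel gripper is mounted at the origin on a cart in front of the work surface, level with it; the furniture and walls round the work are solid. World frame = base frame: x ahead of the robot, y to its left, z up, the work surface at z = 0. Lengths are in mm, angles in rad, forces in N, time in s.
With the tool pointing down it reaches from about 400 to 875 mm from the base axis. Payload 4.4 kg.
Tool frame: the origin (TCP) lies at the very end of the fingers, on their centre line; the grasp point (between the pads) lies ctrl.grip_point_offset behind it (ctrl.grip_point_offset is the distance from the TCP to the grasp point, in mm); z points along the fingers, y is the line along which they close (so a half turn about z gives the same grasp; the last joint's range is limited). The gripper opens to 85 mm and grips with 20 to 120 N. Pads are 22 mm wide; open, the fingers measure 114 mm over their backs; the gripper's body (76 mm by 85 mm) begins 54 mm behind the grasp point. The pads swing forward as they close: fully open they stand 13 mm farther back than shut.
Start: joints at [-1.322, 0.628, 0.038, 1.517, -0.027, 0.996, -0.02], TCP at [201.233, 618.08, 231.313] pointing down, gripper open.
Joint ranges: [-3.06, 3.06], [-0.37, 2.12], [-1.25, 1.32], [0.18, 2.47], [-1.1, 4.24], [0.23, 1.98], [-2.94, 2.94]. Speed limits (rad/s): [2.57, 2.57, 3.14, 3.14, 3.14, 3.14, 3.14].

## Interface

Orientations are given as [roll, pitch, yaw] about the fixed x, y, z axes, in that order (R = Rz(yaw) Ry(pitch) Rx(roll)).
In Python, from cell import read_state, cams, ctrl, models gives the robot as it stands. The module is installed in compiled form; this text tells all that it offers.
- The arm moves only by the shell command python3 -m creep 'ROWS'. ROWS is a JSON object with one list for each field, all of the same length, 1 to 12, a row being the entries at one place: x, y, z (the shift in shares of the most that a row can go, 1 being 50 mm), ax, ay, az (a rotation vector in shares of pi/2 rad (1.0 is pi/2 rad)), jaw (the finger opening in mm); each row shifts and turns the commanded pose from where the row before left it, along the tool's axes as they then stand; what a row does not reach is not made up. A row lasts 1/10 s, in which the tool goes at most 50 mm and 0.15 rad, less where a joint would pass 70% of its speed; a pose out of reach is approached as far as the arm can. The fingers move at their own pace and stop on an object; the grip force is fixed at half the most. Time passes only in rows, so rows that do not move let the fingers close. It prints the time, the measured TCP pose, the force, the opening and the grip force at its end. A shift or turn number past 1, either way, is cut back to 1. Input that does not fit is refused with a message, and nothing moves.
- read_state(): the state, without advancing time (a new reading comes with each control period).
- cams.get_image(name): name is "side" or "top"; returns (picture, depth): 480x640x3 uint8, blue, green, red; 480x640 float32, mm along the optical axis (not along the pixel's ray), 0 where there is no reading.
- cams.calibration(name): a dict with "fx", "fy", "cx", "cy" (pixels), "k1" (the pictures are not rectified: a ray, as slopes to the right and down, at radius r is drawn at 1 + k1 r^2 times it, then the intrinsics apply), "rvec" (rotation vector, rad) and "tvec" (3), from world to camera coordinates, as OpenCV has them. Camera axes: x right, y down, z forward; pixel columns grow to the right and rows downward; lengths in mm; the calibration is good to about 2 mm. A picture is of the moment at which its call begins. calibration takes no time and is no camera call.
- ctrl.finish_job(): hands the job in; it is judged then, once.
Trained networks look in the newest picture that a camera, given by its name, has taken for a name from the list of things; names that differ only in an ending like _2 or _b are one class to them, and where a whole thing is asked for, a point or a joint stands for the part that bears it (a point fixed in the world has none). Each returns a list of dicts, best first, with "confidence" (0 to 1); they miss things now and then, are a little off and sometimes report something else, mostly with a low value. They report only what shows in the picture. A call takes as long as a camera call. They do not tell look-alikes from the thing itself.
- models.search_frame(thing, camera): "extent" ([left, top, right, bottom] in pixels, round what is visible of it).
- models.mark_of(thing, camera): "position" ([column, row] in pixels: a listed point, or the origin of a listed thing).
The state is a dict: "clock": time; "qpos": joint angles; "qd": joint speeds; "tau": joint torques, N m; "eef_pos": TCP position; "tool_rot": TCP orientation; "force": force on the tool from outside, world axes, zero at the start; "torque": the same for the moment, N m; "width": finger opening in mm; "gripper_force": force on a finger pad.
Only numpy, scipy, OpenCV 4.12 (cv2) and the standard library are available. Lean on these libraries where they do the work, as an engineer would, in place of code of your own. Each camera call takes 0.05 s, during which the arm holds its last target. There are 200 camera calls.

## Task

The sewing machine's fuse has blown. On the grey supply box, push the red sprung cap gently down against its spring until it clears the catch, twist it anticlockwise until it comes free, and draw it straight out with its glass fuse. Stand it upright in the hole of the wooden rack with its head resting flat on top and let go there; leave the grey cap locked in, do not press or wrench the fuse cap hard, and do not disturb the other things.

Things in the scene. Friction and masses are not known exactly. Their poses are not given: they have to be found in the camera images.
- fuse_box: Grey metal supply box, fixed to the bench, 100 (x) x 220 (y) x 64 mm high, with two black round sockets (collars 52 mm across, rim 70 mm above the bench). Origin: centre of its underside; z up, y along the row of sockets. Either socket may hold the red cap.
- socket_left (a point): Centre of the rim of the socket at the box's +y end, 55 mm from the box centre. Either socket may hold the red cap; both work alike. The locked cap's pin sits up in a notch that is 4.5 to 6.5 mm deep in one of the sockets and 10.5 to 12.5 mm in the other, a little different each time. Stem play in the bore: 1 mm all round.
- socket_right (a point): The same at the -y end. To free a cap: press it down past the notch (until its spring goes solid is sure) and, kept down, turn it 60 degrees anticlockwise seen from above; there the slots are open upward (a stop follows at 68 degrees), the spring lifts the cap 8 to 16 mm above its locked height and it draws straight out.
- red_cap: Loose red fuse carrier, about 80 g: round head 48 mm across, 8 mm thick, with a wing grip on top; black stem 26 mm across, 36 mm long below the head, then a glass fuse 7 mm across. Origin: centre of the head's underside; z up. Locked, it stands 16 mm above the socket's rim with cap x along box x. More than 32 N in all between cap and box with its spring is wrenching.
- red_cap_grip (a point): Centre of the red cap's wing grip, 21 mm above the cap's origin. The wing is 40 mm long (cap x), 14 mm thick (cap y, pinch it across this) and stands 26 mm high on the head.
- red_cap_pin (a point): Centre of the steel cross pin through the red cap's stem, 29 mm below the cap's origin: along cap x, square, 6 mm thick, 38 mm tip to tip.
- red_cap_tip (a point): Tip of the red cap's glass fuse, 52 mm below the cap's origin. More than 20 N on it cracks the fuse.
- grey_cap: An identical carrier but grey, in the other socket; must stay locked.
- spring_left: Sprung brass contact inside the left socket, on which the fuse tip stands. Origin: centre of its top face. It pushes the locked cap up with 4 to 7 N, rising 0.3 N per mm, and goes solid, at about 8 N, 1.2 mm after the pin has cleared its notch: feel for it.
- spring_right: The same inside the right socket.
- rack: Fixed wooden block, 85 x 85 x 55 mm high, with one upright round through hole 43 mm across in its middle: the stem and pin go in, the 48 mm head does not. Origin: centre of its underside. Seated, the cap's origin is 55 mm above the bench.
- rack_hole0 (a point): Centre of the hole's mouth, at the top of the rack.
- oil_bottle: Bystander: small yellow bottle with red cone top, 29 mm across, 86 mm high, loose. Origin at its underside.
- tape_measure: Bystander: yellow and black tape measure, 35 x 81 x 69 mm, loose. Origin at its underside.
Things that resemble listed ones, but are neither listed nor needed, are in the scene too. What is meant by the red_cap is not blue, and is the larger of those in its own colour. Of the things like the rack, leave any that is purple; of the rest the smaller one is meant.

How it is judged:
By the outcome, as a careful person would: the job done as asked, in the order asked, and still so for the second after the job is handed in, with the robot touching nothing.
It also fails if it takes over 72 s, if anything falls off the work surface, if the arm or the gripper's body presses on something with over 40 N, if the wrist force passes 120 N, or if a joint passes its speed limit or range.

## Working session

There is one attempt and no reset: what is moved stays moved. The work goes in short steps, Python scripts to look and compute and a shell command to move; the robot and the scene stay as the last step left them, time stands still between calls to the robot, and variables do not carry over. Pictures are saved under pics/ and viewed, at most 10 in all, crops included, and the job is handed in when it is done.

```bash
mkdir -p pics; cat > h.py <<'E'
import numpy as np, cv2
from cell import read_state, cams, ctrl, models
def cal(n):
    c=cams.calibration(n); R=cv2.Rodrigues(np.array(c["rvec"],float))[0]; return c,R,np.array(c["tvec"],float).ravel()
def ray(n,px):
    c,R,t=cal(n); d=np.array([(px[0]-c["cx"])/c["fx"],(px[1]-c["cy"])/c["fy"]]); s=d.copy()
    for _ in range(20): s=d/(1+c["k1"]*(s@s))
    return R,t,np.array([s[0],s[1],1.])
def at_z(n,px,z):
    R,t,v=ray(n,px); o=-R.T@t; d=R.T@v; return o+d*(z-o[2])/d[2]
def at_depth(n,px,dep):
    R,t,v=ray(n,px); return R.T@(v*dep-t)
def proj(n,p):
    c,R,t=cal(n); q=R@np.array(p,float)+t; s=q[:2]/q[2]; s=s*(1+c["k1"]*(s@s)); return [s[0]*c["fx"]+c["cx"],s[1]*c["fy"]+c["cy"]]
E
python3 - <<'E'
from h import *
np.set_printoptions(precision=1,suppress=True)
for n in("top","side"):
    im,d=cams.get_image(n); cv2.imwrite(f"pics/{n}0.png",im); np.save(f"{n}0.npy",d)
    R,t=cal(n)[1:]; print(n,"cam at",-R.T@t)
    for th in("red_cap","red_cap_grip","grey_cap","rack","rack_hole0","fuse_box","socket_left","socket_right"):
        print(th,[(np.round(r["position"],1).tolist(),round(r["confidence"],2)) for r in models.mark_of(th,n)])
s=read_state(); print(s["clock"],s["eef_pos"],s["tool_rot"],s["force"],s["width"],ctrl.grip_point_offset)
E
```

```text
top cam at [ 512.5  105.5 1222.7]
red_cap [([387.2, 258.3], 0.83), ([341.9, 219.2], 0.72), ([343.0, 245.8], 0.51), ([433.3, 252.0], 0.21)]
red_cap_grip [([342.0, 218.3], 0.61), ([391.7, 255.3], 0.56), ([343.1, 249.0], 0.5)]
grey_cap [([432.0, 250.0], 0.63)]
rack [([190.3, 187.0], 0.97), ([335.0, 288.6], 0.56)]
rack_hole0 [([180.9, 183.4], 0.97), ([336.0, 293.2], 0.93), ([269.6, 181.9], 0.83)]
fuse_box [([403.5, 253.9], 0.71)]
socket_left [([387.3, 257.0], 0.69)]
socket_right [([432.1, 252.6], 0.88), ([404.3, 251.4], 0.57)]
side cam at [ 789.3 -447.3  835.7]
red_cap [([248.6, 295.0], 0.67), ([312.5, 272.6], 0.64), ([279.4, 263.9], 0.5)]
red_cap_grip [([277.5, 261.1], 0.79), ([313.6, 268.1], 0.75), ([242.3, 293.0], 0.57)]
grey_cap [([223.7, 346.6], 0.65)]
rack [([380.1, 238.3], 0.97), ([394.6, 175.9], 0.84), ([239.5, 256.6], 0.8)]
rack_hole0 [([400.7, 157.5], 0.92), ([383.3, 221.3], 0.84), ([237.9, 242.1], 0.72)]
fuse_box [([240.5, 338.8], 0.64), ([233.8, 241.3], 0.55), ([244.6, 303.7], 0.45)]
socket_left [([247.2, 302.6], 0.85), ([245.4, 302.7], 0.75)]
socket_right [([223.3, 349.8], 0.62), ([249.0, 309.0], 0.17)]
0.9 [201.2 618.1 231.3] [ 3.1 -0.   2.8] [ 1.1 -0.  -0.5] 85.24670144908684 18.700000000000003
```

View pics/top0.png

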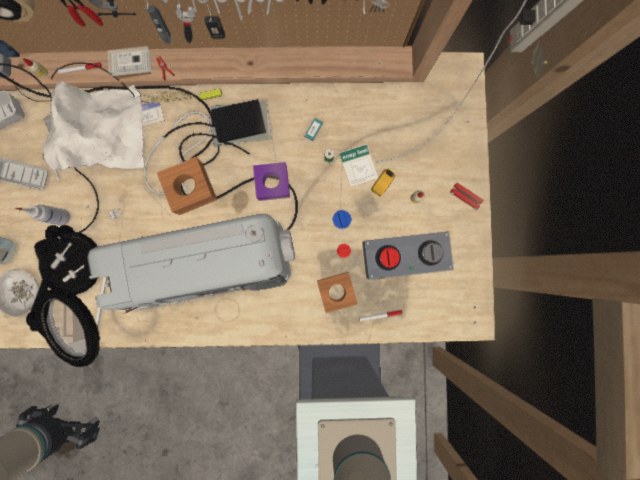

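View pics/side0.png

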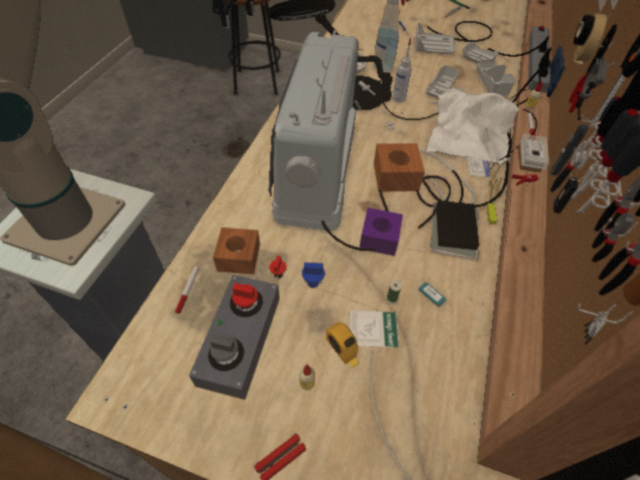

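```bash
cat > m.py <<'E'
from h import *
np.set_printoptions(precision=1,suppress=True)
def cloud(n,d):
    c,R,t=cal(n); v,u=np.mgrid[0:480,0:640]
    K=np.array([[c["fx"],0,c["cx"]],[0,c["fy"],c["cy"]],[0,0,1]]);
    s=cv2.undistortPoints(np.stack([u,v],-1).reshape(-1,1,2).astype(np.float64),K,np.array([c["k1"],0,0,0.])).reshape(-1,2)
    P=np.c_[s,np.ones(len(s))]*d.reshape(-1,1)
    return ((P-t)@R).reshape(480,640,3)
def rect(P): return cv2.minAreaRect(P[:,:2].astype(np.float32))
E
python3 - <<'E'
from m import *
for n in("top","side"):
    im=cv2.imread(f"pics/{n}0.png"); d=np.load(f"{n}0.npy"); W=cloud(n,d); print(n,cal(n)[0]["fx"])
    guess={"cap":at_z("top",(388,257),94),"rack":at_z("top",(336.5,292),55),"box":at_z("top",(407,255),64)}
    x,y,z=W[...,0],W[...,1],W[...,2]; ok=d>0
    near=lambda g,r: ok&(np.hypot(x-g[0],y-g[1])<r)
    g=guess["rack"]; m=near(g,75)&(abs(z-55)<8); print("rack",g,rect(W[m]),m.sum(),np.median(z[m]))
    g=guess["box"]; m=near(g,135)&(abs(z-64)<8)&(z<69); print("box",g,rect(W[m]),m.sum(),np.median(z[m]))
    b,gr,r=[im[...,i].astype(int) for i in range(3)]
    red=(r>110)&(gr<70)&(b<70)
    g=guess["cap"]; m=near(g,45)&red; print("cap",g,W[m].mean(0),rect(W[m]),m.sum())
    h=m&(z>80)&(z<100); w=m&(z>106); print("head",rect(W[h]),np.median(z[h]),h.sum()); print("wing",rect(W[w]),np.median(z[w]),np.percentile(z[w],95),w.sum())
im=cv2.imread("pics/top0.png")[200:320,300:460]; cv2.imwrite("pics/c1.png",cv2.resize(im,None,fx=5,fy=5,interpolation=cv2.INTER_CUBIC))
E
```

```text
top 456.4624148017385
rack [441.   48.6  55. ] ((439.599853515625, 47.888580322265625), (85.34866333007812, 85.04076385498047), 14.812760353088379) 903 55.455054067616345
box [ 532. -133.   64.] ((531.43017578125, -138.21304321289062), (100.3801040649414, 222.32211303710938), 5.319366455078125) 2625 64.60268508420381
cap [527.4 -79.2  94. ] [527.  -81.6 102.1] ((528.8486938476562, -84.29197692871094), (47.49396514892578, 52.19544219970703), 44.845252990722656) 308
head ((526.0599365234375, -82.05708312988281), (47.09640884399414, 46.89369583129883), 34.14408874511719) 94.20776145499119 176
wing ((526.7164306640625, -82.48683166503906), (39.48930740356445, 14.733375549316406), 3.7089755535125732) 120.10946178592027 123.76304044254687 108
side 438.53002817763957
rack [441.   48.6  55. ] ((441.436767578125, 46.94584655761719), (86.39869689941406, 88.88558959960938), 14.507000923156738) 1080 54.213789580842885
box [ 532. -133.   64.] ((533.5048828125, -138.74940490722656), (100.84298706054688, 222.42507934570312), 5.322056770324707) 4537 63.599267711209535
cap [527.4 -79.2  94. ] [530.1 -89.4 102.5] ((519.5856323242188, -84.20231628417969), (65.54368591308594, 46.98724365234375), 1.9052249193191528) 400
head ((530.6253051757812, -85.4035415649414), (49.18339157104492, 42.51884078979492), 64.70691680908203) 93.11800869120097 230
wing ((528.3070678710938, -84.25312805175781), (39.77498245239258, 15.0674467086792), 6.138835430145264) 118.80145963132668 120.99234156746381 159
```

View pics/c1.png

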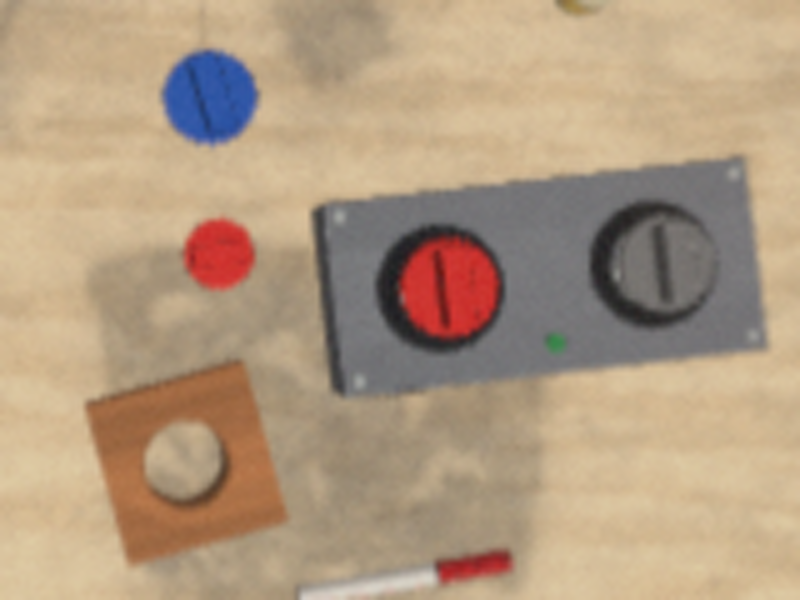

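```bash
cat >> h.py <<'E'
from scipy.spatial.transform import Rotation as Ro
def goto(p,yaw=None):
    s=read_state(); R=Ro.from_euler("xyz",s["tool_rot"]).as_matrix(); e=np.array(s["eef_pos"])
    print("pose",np.round(e,1),np.round(s["tool_rot"],4),"t",round(s["clock"],2),"delta tool",np.round(R.T@(np.array(p)-e),1))
    if yaw is not None:
        Rt=Ro.from_euler("xyz",[np.pi,0,yaw]).as_matrix(); print("rotvec",np.round(Ro.from_matrix(R.T@Rt).as_rotvec(),4))
E
python3 - <<'E'
from m import *
W=cloud("side",np.load("side0.npy")); m=(W[...,0]>300)&(W[...,0]<700)&(W[...,1]>100)&(W[...,1]<560)&(W[...,2]>10)&(W[...,2]<500)
P=W[m]; 
for y in range(100,560,60):
    q=P[abs(P[:,1]-y)<30]; q=q[q[:,2]>60]; print(y,len(q),q.max(0) if len(q) else "", q.min(0) if len(q) else "")
goto([527.5,-83.7,330],0.093)
E
```

```text
100 0  
160 4703 [614.4 190.  304.8] [461.9 145.3  60.1]
220 2570 [629.5 249.8 364.2] [464.4 190.   60. ]
280 1309 [621.1 310.  305.8] [464.2 250.   60.1]
340 1186 [699.3 370.  312.1] [453.7 310.   60.2]
400 1207 [699.5 429.9 312.5] [445.  370.   60.1]
460 1113 [699.6 489.9 304.9] [436.9 430.1  61.2]
520 1283 [590.3 549.9 371.1] [326.5 490.   60.7]
pose [201.2 618.1 231.3] [ 3.1 -0.   2.8] t 0.9 delta tool [-527.5 -566.3  -98.7]
rotvec [-0.  -0.   2.7]
```

The manual's scale: shifts go in shares of 50 mm and turns go in shares of pi/2 rad. Converting my numbers, -50 mm is -1, -35.4 mm is -0.708.

```bash
python3 -m creep '{"x": [0, 0, 0, 0, -0.66, -0.66, -0.66, -0.66, -0.66, -0.66, -0.66, -0.66], "y": [0, 0, 0, 0, -0.708, -0.708, -0.708, -0.708, -0.708, -0.708, -0.708, -0.708], "z": [-1, -1, -1, -1, 0, 0, 0, 0, 0, 0, 0, 0], "ax": [0, 0, 0, 0, 0, 0, 0, 0, 0, 0, 0, 0], "ay": [0, 0, 0, 0, 0, 0, 0, 0, 0, 0, 0, 0], "az": [0, 0, 0, 0, 0, 0, 0, 0, 0, 0, 0, 0], "jaw": [85, 85, 85, 85, 85, 85, 85, 85, 85, 85, 85, 85]}'; python3 -c "
from h import *
goto([527.5,-83.7,330],0.093)"
```

```text
clock: 2.1
eef_pos: [365.0, 265.1, 431.6]
tool_rot: [3.141, 0.0, 2.827]
force: [1.6, -0.1, 0.2]
width: 85.2
gripper_force: 0.0
pose [365.  265.1 431.6] [3.1407e+00 3.0000e-04 2.8269e+00] t 2.1 delta tool [-262.4 -281.4  101.5]
rotvec [ 7.0000e-04 -1.1000e-03  2.7339e+00]
```

Converted, 40 mm is 0.8, -35.4 mm is -0.708, 0.15 rad / 1.5708 = 0.0955.

```bash
python3 -m creep '{"x": [-0.66, -0.66, -0.66, -0.66, -0.66, -0.66, -0.66, -0.62, 0, 0, 0, 0], "y": [-0.708, -0.708, -0.708, -0.708, -0.708, -0.708, -0.708, -0.668, 0, 0, 0, 0], "z": [0, 0, 0, 0, 0, 0, 0, 0, 0.8, 0.8, 0.4, 0], "ax": [0, 0, 0, 0, 0, 0, 0, 0, 0, 0, 0, 0], "ay": [0, 0, 0, 0, 0, 0, 0, 0, 0, 0, 0, 0], "az": [0, 0, 0, 0, 0, 0, 0, 0, 0.0955, 0.0955, 0.0955, 0.0955], "jaw": [85, 85, 85, 85, 85, 85, 85, 85, 85, 85, 85, 85]}' >/dev/null; python3 -m creep '{"x": [0, 0, 0, 0, 0, 0, 0, 0, 0, 0, 0, 0], "y": [0, 0, 0, 0, 0, 0, 0, 0, 0, 0, 0, 0], "z": [0.4, 0.4, 0.4, 0.4, 0.4, 0.4, 0.4, 0.2, 0, 0, 0, 0], "ax": [0, 0, 0, 0, 0, 0, 0, 0, 0, 0, 0, 0], "ay": [0, 0, 0, 0, 0, 0, 0, 0, 0, 0, 0, 0], "az": [0.0955, 0.0955, 0.0955, 0.0955, 0.0955, 0.0955, 0.0955, 0.0955, 0.0955, 0.0955, 0.0955, 0.0955], "jaw": [85, 85, 85, 85, 85, 85, 85, 85, 85, 85, 85, 85]}'; python3 -c "
from h import *
goto([527.5,-83.7,180],0.093)"
```

```text
clock: 4.5
eef_pos: [526.8, -81.2, 181.4]
tool_rot: [-3.141, -0.0, 0.421]
force: [-0.8, -0.5, 0.1]
width: 85.0
gripper_force: 0.0
pose [526.8 -81.2 181.4] [-3.1414e+00 -4.0000e-04  4.2120e-01] t 4.5 delta tool [-0.4  2.6  1.4]
rotvec [-3.000e-04 -4.000e-04  3.282e-01]
```

Converted, 0.15 rad / 1.5708 = 0.0955.

```bash
python3 -m creep '{"x": [0, 0, 0, 0], "y": [0, 0, 0, 0], "z": [0, 0, 0, 0], "ax": [0, 0, 0, 0], "ay": [0, 0, 0, 0], "az": [0.0955, 0.0955, 0.0178, 0], "jaw": [85, 85, 85, 85]}'; python3 - <<'E'
from h import *
goto([527.5,-83.7,98],0.093)
im,d=cams.get_image("side"); cv2.imwrite("pics/s1.png",cv2.resize(im[200:360,160:360],None,fx=4,fy=4))
E
```

```text
clock: 4.9
eef_pos: [526.7, -81.3, 181.1]
tool_rot: [3.141, 0.0, 0.102]
force: [0.8, -0.1, -0.0]
width: 85.1
gripper_force: 0.0
pose [526.7 -81.3 181.1] [3.1414e+00 3.0000e-04 1.0160e-01] t 4.9 delta tool [ 0.6  2.5 83.1]
rotvec [0.0002 0.0003 0.0086]
```

View pics/s1.png

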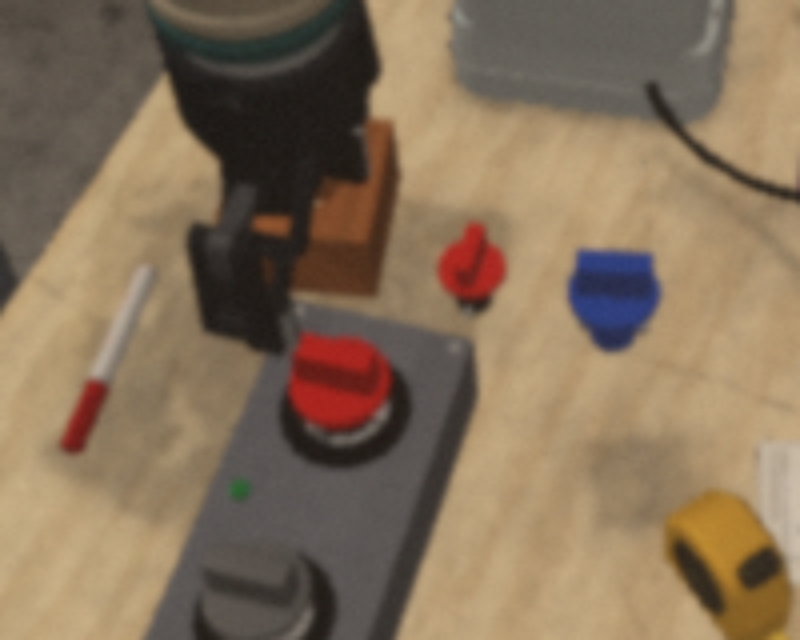

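The picture shows the open gripper above the red cap, which is at about (340,375) in the crop with its wing across the closing line. The way down is clear.

Converted, 30 mm is 0.6, 25 mm is 0.5, 0.009 rad / 1.5708 = 0.0057.

```bash
python3 -m creep '{"x": [0.012, 0, 0, 0, 0], "y": [0.048, 0, 0, 0, 0], "z": [0.6, 0.5, 0.3, 0.2, 0], "ax": [0, 0, 0, 0, 0], "ay": [0, 0, 0, 0, 0], "az": [0.0057, 0, 0, 0, 0], "jaw": [85, 85, 85, 85, 85]}'; python3 -m creep '{"x": [0, 0, 0, 0, 0, 0], "y": [0, 0, 0, 0, 0, 0], "z": [0, 0, 0, 0, 0, 0], "ax": [0, 0, 0, 0, 0, 0], "ay": [0, 0, 0, 0, 0, 0], "az": [0, 0, 0, 0, 0, 0], "jaw": [50, 35, 25, 20, 20, 20]}'
```

```text
clock: 5.45
eef_pos: [527.0, -83.7, 100.6]
tool_rot: [-3.141, 0.001, 0.09]
force: [-0.6, 1.1, 0.6]
width: 84.9
gripper_force: 0.0
clock: 6.05
eef_pos: [527.5, -83.7, 101.4]
tool_rot: [-3.142, -0.0, 0.09]
force: [0.5, -0.9, -0.0]
width: 19.7
gripper_force: 0.0
```

Converted, 3 mm is 0.06.

```bash
python3 -m creep '{"x": [0, 0, 0, 0, 0, 0, 0, 0], "y": [0, 0, 0, 0, 0, 0, 0, 0], "z": [0.06, 0, 0, 0, 0, 0, 0, 0], "ax": [0, 0, 0, 0, 0, 0, 0, 0], "ay": [0, 0, 0, 0, 0, 0, 0, 0], "az": [0, 0, 0, 0, 0, 0, 0, 0], "jaw": [20, 18, 16, 15, 14, 12, 10, 10]}'
```

```text
clock: 6.85
eef_pos: [527.5, -83.7, 98.4]
tool_rot: [-3.141, -0.0, 0.09]
force: [-1.1, 0.3, 2.8]
width: 12.5
gripper_force: 60.0
```

Converted, 1 mm is 0.02.

```bash
python3 -m creep '{"x": [0, 0, 0], "y": [0, 0, 0], "z": [0.02, 0.02, 0], "ax": [0, 0, 0], "ay": [0, 0, 0], "az": [0, 0, 0], "jaw": [10, 10, 10]}' | egrep 'eef|force'; python3 -m creep '{"x": [0, 0, 0], "y": [0, 0, 0], "z": [0.02, 0.02, 0], "ax": [0, 0, 0], "ay": [0, 0, 0], "az": [0, 0, 0], "jaw": [10, 10, 10]}'| egrep 'eef|force'
```

```text
eef_pos: [527.5, -83.7, 96.3]
force: [-0.9, 0.4, 5.3]
gripper_force: 60.3
eef_pos: [527.5, -83.7, 94.2]
force: [-0.9, 0.7, 4.9]
gripper_force: 60.4
```

Converted, 1 mm is 0.02.

```bash
python3 -m creep '{"x": [0, 0], "y": [0, 0], "z": [0.02, 0], "ax": [0, 0], "ay": [0, 0], "az": [0, 0], "jaw": [10, 10]}' | egrep 'eef|force'; python3 -m creep '{"x": [0, 0], "y": [0, 0], "z": [0.02, 0], "ax": [0, 0], "ay": [0, 0], "az": [0, 0], "jaw": [10, 10]}'| egrep 'eef|force'
```

```text
eef_pos: [527.5, -83.8, 93.3]
force: [-1.2, 0.9, 5.1]
gripper_force: 60.4
eef_pos: [527.5, -83.8, 92.3]
force: [-1.2, 1.8, 5.1]
gripper_force: 60.5
```

Converted, 0.6 mm is 0.012.

```bash
for i in 1; do python3 -m creep '{"x": [0, 0], "y": [0, 0], "z": [0.012, 0], "ax": [0, 0], "ay": [0, 0], "az": [0, 0], "jaw": [10, 10]}' | egrep 'eef|^force'; python3 -m creep '{"x": [0, 0], "y": [0, 0], "z": [0.012, 0], "ax": [0, 0], "ay": [0, 0], "az": [0, 0], "jaw": [10, 10]}'| egrep 'eef|^force'; python3 -m creep '{"x": [0, 0], "y": [0, 0], "z": [0.012, 0], "ax": [0, 0], "ay": [0, 0], "az": [0, 0], "jaw": [10, 10]}'| egrep 'eef|^force'; done
```

```text
eef_pos: [527.5, -83.8, 91.8]
force: [-0.7, 1.4, 5.5]
eef_pos: [527.5, -83.8, 91.2]
force: [-0.2, 0.6, 4.5]
eef_pos: [527.5, -83.8, 90.6]
force: [-0.5, 1.7, 5.5]
```

Converted, 1 mm is 0.02.

```bash
python3 -m creep '{"x": [0, 0, 0], "y": [0, 0, 0], "z": [0.02, 0.02, 0], "ax": [0, 0, 0], "ay": [0, 0, 0], "az": [0, 0, 0], "jaw": [10, 10, 10]}' | egrep 'eef|^force'; python3 -m creep '{"x": [0, 0], "y": [0, 0], "z": [0.014, 0], "ax": [0, 0], "ay": [0, 0], "az": [0, 0], "jaw": [10, 10]}'| egrep 'eef|^force'; python3 -m creep '{"x": [0, 0], "y": [0, 0], "z": [0.012, 0], "ax": [0, 0], "ay": [0, 0], "az": [0, 0], "jaw": [10, 10]}'| egrep 'eef|^force'
```

```text
eef_pos: [527.5, -83.8, 88.6]
force: [-1.1, 1.9, 5.9]
eef_pos: [527.5, -83.8, 88.0]
force: [-0.6, 1.2, 7.2]
eef_pos: [527.5, -83.8, 87.4]
force: [-1.8, -0.3, 6.5]
```

Converted, 0.5 mm is 0.01.

```bash
python3 -m creep '{"x": [0, 0], "y": [0, 0], "z": [0.01, 0], "ax": [0, 0], "ay": [0, 0], "az": [0, 0], "jaw": [10, 10]}' | egrep 'eef|^force'; python3 -m creep '{"x": [0, 0], "y": [0, 0], "z": [0.008, 0], "ax": [0, 0], "ay": [0, 0], "az": [0, 0], "jaw": [10, 10]}'| egrep 'eef|^force'
```

```text
eef_pos: [527.5, -83.8, 86.9]
force: [-0.4, 0.8, 6.9]
eef_pos: [527.5, -83.8, 86.6]
force: [-1.4, 1.4, 6.5]
```

Converted, 0.4 mm is 0.008.

```bash
python3 -m creep '{"x": [0, 0], "y": [0, 0], "z": [0.008, 0], "ax": [0, 0], "ay": [0, 0], "az": [0, 0], "jaw": [10, 10]}' | egrep 'eef|^force'; python3 -m creep '{"x": [0, 0], "y": [0, 0], "z": [0.008, 0], "ax": [0, 0], "ay": [0, 0], "az": [0, 0], "jaw": [10, 10]}'| egrep 'eef|^force'
```

```text
eef_pos: [527.5, -83.8, 86.2]
force: [-0.7, 2.1, 7.1]
eef_pos: [527.5, -83.8, 85.8]
force: [-0.9, 1.5, 7.6]
```

Converted, 0.4 mm is 0.008.

```bash
python3 -m creep '{"x": [0, 0], "y": [0, 0], "z": [0.008, 0], "ax": [0, 0], "ay": [0, 0], "az": [0, 0], "jaw": [10, 10]}' | egrep 'eef|^force'; python3 -m creep '{"x": [0, 0], "y": [0, 0], "z": [0.008, 0], "ax": [0, 0], "ay": [0, 0], "az": [0, 0], "jaw": [10, 10]}'| egrep 'eef|^force'
```

```text
eef_pos: [527.6, -83.8, 85.4]
force: [-0.8, 0.8, 7.4]
eef_pos: [527.6, -83.8, 85.2]
force: [-1.5, 1.6, 8.7]
```

Converted, -0.05 rad / 1.5708 = -0.0318.

```bash
python3 -m creep '{"x": [0, 0, 0], "y": [0, 0, 0], "z": [0, 0, 0], "ax": [0, 0, 0], "ay": [0, 0, 0], "az": [-0.0318, -0.0318, 0], "jaw": [10, 10, 10]}'; python3 -c "
from h import *
print(read_state()['torque'])"
```

```text
clock: 10.65
eef_pos: [527.8, -84.1, 85.3]
tool_rot: [3.141, -0.001, 0.191]
force: [-1.0, 0.0, 9.1]
width: 12.6
gripper_force: 60.8
[ 0.19686872  0.36036674 -0.02047862]
```

Turning freely; continue with checks.

Converted, -0.08 rad / 1.5708 = -0.0509.

```bash
python3 -m creep '{"x": [0, 0, 0, 0], "y": [0, 0, 0, 0], "z": [0, 0, 0, 0], "ax": [0, 0, 0, 0], "ay": [0, 0, 0, 0], "az": [-0.0509, -0.0509, -0.0509, 0], "jaw": [10, 10, 10, 10]}'; python3 -c "
from h import *
print(read_state()['torque'])"
```

```text
clock: 11.05
eef_pos: [528.2, -84.5, 85.4]
tool_rot: [3.14, -0.002, 0.431]
force: [-0.1, 0.9, 6.4]
width: 12.7
gripper_force: 60.8
[ 0.01884453  0.07844401 -0.02659272]
```

Converted, -0.08 rad / 1.5708 = -0.0509.

```bash
python3 -m creep '{"x": [0, 0, 0, 0, 0], "y": [0, 0, 0, 0, 0], "z": [0, 0, 0, 0, 0], "ax": [0, 0, 0, 0, 0], "ay": [0, 0, 0, 0, 0], "az": [-0.0509, -0.0509, -0.0509, -0.0509, 0], "jaw": [10, 10, 10, 10, 10]}'; python3 -c "
from h import *
print(read_state()['torque'])"
```

```text
clock: 11.55
eef_pos: [528.4, -84.7, 85.4]
tool_rot: [3.139, -0.001, 0.751]
force: [-0.1, -1.5, 7.4]
width: 12.7
gripper_force: 60.8
[-0.05191774  0.03406224 -0.00532104]
```

Converted, -0.08 rad / 1.5708 = -0.0509.

```bash
python3 -m creep '{"x": [0, 0, 0, 0, 0, 0], "y": [0, 0, 0, 0, 0, 0], "z": [0, 0, 0, 0, 0, 0], "ax": [0, 0, 0, 0, 0, 0], "ay": [0, 0, 0, 0, 0, 0], "az": [-0.0509, -0.0509, -0.0509, -0.0509, -0.0509, 0], "jaw": [10, 10, 10, 10, 10, 10]}'; python3 -c "
from h import *
print(read_state()['torque'])"
```

```text
clock: 12.15
eef_pos: [528.6, -84.7, 85.5]
tool_rot: [3.139, -0.0, 1.151]
force: [0.2, 0.3, 6.6]
width: 12.7
gripper_force: 60.8
[-0.05060609  0.03606561 -0.00482753]
```

Converted, -1 mm is -0.02.

```bash
python3 -m creep '{"x": [0, 0, 0], "y": [0, 0, 0], "z": [-0.02, -0.02, 0], "ax": [0, 0, 0], "ay": [0, 0, 0], "az": [0, 0, 0], "jaw": [10, 10, 10]}'; python3 -m creep '{"x": [0, 0, 0], "y": [0, 0, 0], "z": [-0.03, -0.03, 0], "ax": [0, 0, 0], "ay": [0, 0, 0], "az": [0, 0, 0], "jaw": [10, 10, 10]}' | egrep 'eef|^force'
```

```text
clock: 12.45
eef_pos: [528.6, -84.7, 87.4]
tool_rot: [3.139, 0.0, 1.149]
force: [0.2, -0.9, 6.8]
width: 12.5
gripper_force: 60.7
eef_pos: [528.6, -84.6, 90.3]
force: [-0.0, -0.5, 6.1]
```

Converted, -2 mm is -0.04.

```bash
python3 -m creep '{"x": [0, 0, 0, 0, 0], "y": [0, 0, 0, 0, 0], "z": [-0.04, -0.04, -0.04, -0.04, 0], "ax": [0, 0, 0, 0, 0], "ay": [0, 0, 0, 0, 0], "az": [0, 0, 0, 0, 0], "jaw": [10, 10, 10, 10, 10]}' | egrep 'eef|^force'; python3 -m creep '{"x": [0, 0, 0], "y": [0, 0, 0], "z": [-0.04, -0.04, 0], "ax": [0, 0, 0], "ay": [0, 0, 0], "az": [0, 0, 0], "jaw": [10, 10, 10]}' | egrep 'eef|^force'
```

```text
eef_pos: [528.3, -84.4, 98.1]
force: [1.8, -1.5, 3.9]
eef_pos: [527.4, -83.8, 101.8]
force: [0.8, -0.7, 2.8]
```

Converted, -2 mm is -0.04.

```bash
python3 -m creep '{"x": [0, 0, 0, 0, 0], "y": [0, 0, 0, 0, 0], "z": [-0.04, -0.04, -0.04, -0.04, 0], "ax": [0, 0, 0, 0, 0], "ay": [0, 0, 0, 0, 0], "az": [0, 0, 0, 0, 0], "jaw": [10, 10, 10, 10, 10]}' | egrep 'eef|rot|^force'; python3 -m creep '{"x": [0, 0, 0], "y": [0, 0, 0], "z": [-0.08, -0.08, 0], "ax": [0, 0, 0], "ay": [0, 0, 0], "az": [0, 0, 0], "jaw": [10, 10, 10]}' | egrep 'eef|^force'
```

```text
eef_pos: [527.0, -83.5, 109.7]
tool_rot: [-3.141, -0.0, 1.15]
force: [-0.1, -1.2, 0.0]
eef_pos: [527.3, -83.5, 118.1]
force: [-0.1, -0.6, -0.3]
```

Converted, -25 mm is -0.5, -20 mm is -0.4.

```bash
python3 -m creep '{"x": [0, 0, 0, 0, 0, 0], "y": [0, 0, 0, 0, 0, 0], "z": [-0.2, -0.3, -0.4, -0.5, -0.2, 0], "ax": [0, 0, 0, 0, 0, 0], "ay": [0, 0, 0, 0, 0, 0], "az": [0, 0, 0, 0, 0, 0], "jaw": [10, 10, 10, 10, 10, 10]}'; python3 - <<'E'
from h import *
im,d=cams.get_image("side"); cv2.imwrite("pics/s2.png",cv2.resize(im[160:400,140:400],None,fx=3,fy=2.5)); np.save("s2.npy",d)
im,d=cams.get_image("top"); cv2.imwrite("pics/t2f.png",im); np.save("t2.npy",d)
goto([440.8,47.4,200])
E
```

```text
clock: 14.95
eef_pos: [528.2, -83.9, 199.1]
tool_rot: [3.139, -0.001, 1.15]
force: [0.2, 0.4, -1.1]
width: 12.7
gripper_force: 59.7
pose [527.  -83.3 197.2] [-3.1406e+00 -3.0000e-04  1.1501e+00] t 15.05 delta tool [  84.1 -132.1   -2.6]
```

View pics/s2.png

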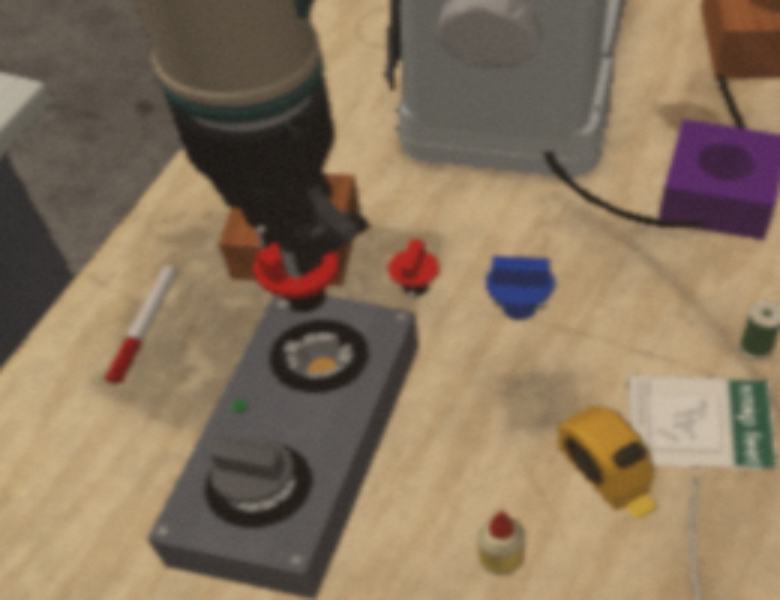

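Converted, 40 mm is 0.8, -33.1 mm is -0.662.

```bash
python3 -m creep '{"x": [0.418, 0.418, 0.418, 0.418, 0, 0, 0, 0], "y": [-0.662, -0.662, -0.662, -0.662, 0, 0, 0, 0], "z": [0, 0, 0, 0, 0.8, 0, 0, 0], "ax": [0, 0, 0, 0, 0, 0, 0, 0], "ay": [0, 0, 0, 0, 0, 0, 0, 0], "az": [0, 0, 0, 0, 0, 0, 0, 0], "jaw": [10, 10, 10, 10, 10, 10, 10, 10]}'; python3 - <<'E'
from m import *
goto([440.2,47.2,67.5])
for n in("side","top"):
    im,d=cams.get_image(n); cv2.imwrite(f"pics/{n}3f.png",im); W=cloud(n,d)
    if n=="side": cv2.imwrite("pics/s3.png",cv2.resize(im[180:300,180:300],None,fx=5,fy=5))
    b,g,r=[im[...,i].astype(int) for i in range(3)]
    m=(r>110)&(g<70)&(b<70)&(np.hypot(W[...,0]-440,W[...,1]-47)<45); P=W[m]; print(n,m.sum(),rect(P) if m.sum() else "",P.mean(0),P[:,2].min())
    x,y,z=W[...,0],W[...,1],W[...,2]; k=(np.hypot(x-440.5,y-47.4)<75)&(abs(z-55)<8)&(d>0); print(rect(W[k]))
E
```

```text
clock: 15.85
eef_pos: [441.8, 44.7, 158.5]
tool_rot: [3.14, 0.0, 1.146]
force: [0.2, -0.5, -0.7]
width: 13.2
gripper_force: 59.6
pose [441.8  44.7 158.5] [3.1 0.  1.1] t 15.85 delta tool [ 1.7 -2.6 91. ]
side 240 ((443.1231994628906, 49.26564025878906), (68.87254333496094, 65.88253784179688), 60.53215408325195) [447.7  35.5 144.6] 24.838322012381155
((441.4295654296875, 46.662498474121094), (85.89779663085938, 87.35800170898438), 14.963221549987793)<stdin>:7: RuntimeWarning: Mean of empty slice.
  ret = um.true_divide(
Traceback (most recent call last):
ValueError: zero-size array to reduction operation minimum which has no identity
```

View pics/s3.png

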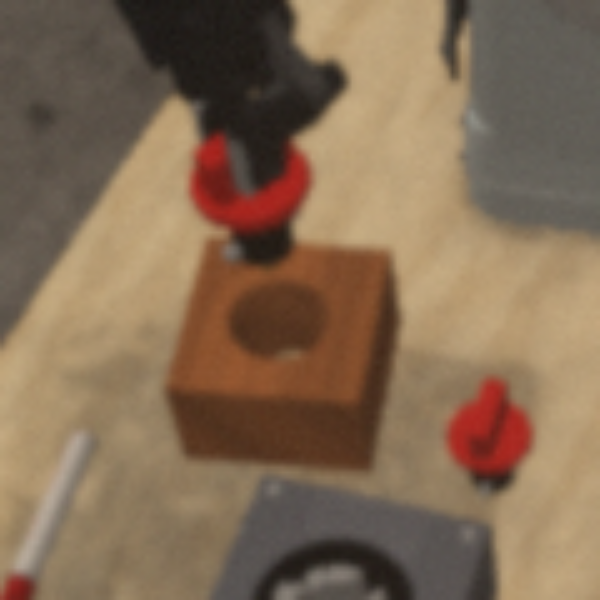

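The crop shows the cap upright in the grip at (250,185), with the hole mouth below it at (280,318). I'll correct the 3 mm error and lower to just above the rack.

Converted, 20 mm is 0.4, -2.6 mm is -0.052.

```bash
python3 -m creep '{"x": [0.034, 0, 0, 0], "y": [-0.052, 0, 0, 0], "z": [0.4, 0.24, 0, 0], "ax": [0, 0, 0, 0], "ay": [0, 0, 0, 0], "az": [0, 0, 0, 0], "jaw": [10, 10, 10, 10]}'; python3 - <<'E'
from m import *
goto([440.2,47.2,67.5])
im,d=cams.get_image("side"); W=cloud("side",d); x,y,z=W[...,0],W[...,1],W[...,2]
b,g,r=[im[...,i].astype(int) for i in range(3)]
e=read_state()["eef_pos"]
m=(r>90)&(g<70)&(b<70)&(np.hypot(x-440,y-47)<45)&(z>e[2]-26)&(z<e[2]+5)
c=np.argwhere(m)[:,::-1]; print(len(c))
# compare silhouette to projected head (disc 48 mm, z from o to o+8), fit xy,z
from scipy.optimize import least_squares
a=np.linspace(0,2*np.pi,60)
def box(p):
    q=[proj("side",[p[0]+24*np.cos(t),p[1]+24*np.sin(t),p[2]+h]) for t in a for h in(0,8)]; q=np.array(q); return np.r_[q.min(0)-.0,q.max(0)]
mx=np.r_[c.min(0)-.5,c.max(0)+.5]; print("seen",mx,"expected",box([e[0],e[1],e[2]-12.4]))
E
```

```text
clock: 16.35
eef_pos: [439.7, 48.4, 126.3]
tool_rot: [3.141, -0.0, 1.148]
force: [-0.2, 0.0, -0.1]
width: 12.7
gripper_force: 59.7
pose [439.7  48.4 126.3] [ 3.1 -0.   1.1] t 16.35 delta tool [-0.9  0.9 58.8]
172
seen [220.5 217.5 242.5 233.5] expected [219.9 214.1 243.4 234.1]
```

Converted, 5 mm is 0.1, 0.9 mm is 0.018.

```bash
python3 -m creep '{"x": [-0.016, 0, 0, 0, 0, 0], "y": [0.018, 0, 0, 0, 0, 0], "z": [0, 0.1, 0.1, 0.1, 0.1, 0], "ax": [0, 0, 0, 0, 0, 0], "ay": [0, 0, 0, 0, 0, 0], "az": [0, 0, 0, 0, 0, 0], "jaw": [10, 10, 10, 10, 10, 10]}' | egrep 'eef|^force'; python3 -m creep '{"x": [0, 0, 0, 0], "y": [0, 0, 0, 0], "z": [0.08, 0.08, 0.06, 0], "ax": [0, 0, 0, 0], "ay": [0, 0, 0, 0], "az": [0, 0, 0, 0], "jaw": [10, 10, 10, 10]}' | egrep 'eef|^force'
```

```text
eef_pos: [439.1, 48.1, 105.0]
force: [-0.2, -0.2, -0.6]
eef_pos: [439.3, 48.1, 94.3]
force: [-0.4, -0.9, -0.9]
```

Converted, 2 mm is 0.04.

```bash
python3 -m creep '{"x": [0, 0, 0, 0, 0], "y": [0, 0, 0, 0, 0], "z": [0.04, 0.04, 0.04, 0.04, 0], "ax": [0, 0, 0, 0, 0], "ay": [0, 0, 0, 0, 0], "az": [0, 0, 0, 0, 0], "jaw": [10, 10, 10, 10, 10]}' | egrep 'eef|^force'; python3 -m creep '{"x": [0, 0, 0, 0, 0], "y": [0, 0, 0, 0, 0], "z": [0.06, 0.06, 0.06, 0.06, 0], "ax": [0, 0, 0, 0, 0], "ay": [0, 0, 0, 0, 0], "az": [0, 0, 0, 0, 0], "jaw": [10, 10, 10, 10, 10]}' | egrep 'eef|^force'
```

```text
eef_pos: [439.4, 48.2, 86.5]
force: [-0.3, 0.3, -1.6]
eef_pos: [439.3, 48.1, 74.3]
force: [-0.4, -0.0, -1.4]
```

```bash
python3 -m creep '{"x": [0, 0, 0, 0], "y": [0, 0, 0, 0], "z": [0.04, 0.04, 0.02, 0], "ax": [0, 0, 0, 0], "ay": [0, 0, 0, 0], "az": [0, 0, 0, 0], "jaw": [10, 10, 10, 10]}' | egrep 'eef|^force'; python3 -m creep '{"x": [0, 0, 0], "y": [0, 0, 0], "z": [0.012, 0.012, 0], "ax": [0, 0, 0], "ay": [0, 0, 0], "az": [0, 0, 0], "jaw": [10, 10, 10]}' | egrep 'eef|^force'
```

```text
eef_pos: [439.5, 48.2, 69.6]
force: [-0.0, 0.6, -1.1]
eef_pos: [439.6, 48.2, 68.5]
force: [0.1, 0.0, -1.0]
```

Converted, 0.5 mm is 0.01.

```bash
python3 -m creep '{"x": [0, 0], "y": [0, 0], "z": [0.01, 0], "ax": [0, 0], "ay": [0, 0], "az": [0, 0], "jaw": [10, 10]}' | egrep 'eef|^force'; python3 -m creep '{"x": [0, 0], "y": [0, 0], "z": [0.008, 0], "ax": [0, 0], "ay": [0, 0], "az": [0, 0], "jaw": [10, 10]}' | egrep 'eef|^force'
```

```text
eef_pos: [439.6, 48.2, 68.0]
force: [-0.2, 0.0, -0.8]
eef_pos: [439.6, 48.2, 67.6]
force: [0.5, -0.3, -0.4]
```

Nearly seated: lower a touch more, release, then withdraw.

Converted, 0.4 mm is 0.008.

```bash
python3 -m creep '{"x": [0, 0], "y": [0, 0], "z": [0.008, 0], "ax": [0, 0], "ay": [0, 0], "az": [0, 0], "jaw": [10, 10]}' | egrep 'eef|^force'; python3 -m creep '{"x": [0, 0, 0, 0, 0, 0], "y": [0, 0, 0, 0, 0, 0], "z": [0, 0, 0, -0.02, -0.02, 0], "ax": [0, 0, 0, 0, 0, 0], "ay": [0, 0, 0, 0, 0, 0], "az": [0, 0, 0, 0, 0, 0], "jaw": [15, 18, 22, 30, 40, 40]}'
```

```text
eef_pos: [439.6, 48.2, 67.4]
force: [-0.8, 0.4, 3.0]
clock: 20.3
eef_pos: [439.7, 48.1, 69.3]
tool_rot: [3.141, -0.0, 1.15]
force: [1.2, -0.2, 0.7]
width: 39.8
gripper_force: 0.0
```

Converted, -50 mm is -1, -40 mm is -0.8.

```bash
python3 -m creep '{"x": [0, 0, 0, 0, 0, 0, 0], "y": [0, 0, 0, 0, 0, 0, 0], "z": [-0.2, -0.4, -0.8, -1, -1, -0.4, 0], "ax": [0, 0, 0, 0, 0, 0, 0], "ay": [0, 0, 0, 0, 0, 0, 0], "az": [0, 0, 0, 0, 0, 0, 0], "jaw": [40, 40, 40, 40, 40, 40, 40]}'; python3 - <<'E'
from m import *
im,d=cams.get_image("side"); W=cloud("side",d); x,y,z=W[...,0],W[...,1],W[...,2]
cv2.imwrite("pics/s4.png",cv2.resize(im[200:400,160:400],None,fx=3,fy=3))
b,g,r=[im[...,i].astype(int) for i in range(3)]
m=(r>100)&(g<70)&(b<70)&(np.hypot(x-440,y-47)<45)
h=m&(z<72); w=m&(z>75); print(np.percentile(z[h],[10,50,90]),rect(W[h])); print(np.percentile(z[w],[50,95]),rect(W[w&(z>84)]))
p=W[m&(z<66)]; print(np.linalg.lstsq(np.c_[p[:,:2]-[440,47],np.ones(len(p))],p[:,2],rcond=None)[0])
E
```

```text
clock: 21.0
eef_pos: [441.4, 48.3, 261.8]
tool_rot: [3.137, -0.004, 1.151]
force: [-0.4, 0.3, -0.5]
width: 39.8
gripper_force: 0.0
[53.8 62.  66.9] ((440.4943542480469, 43.300270080566406), (71.71685791015625, 72.32896423339844), 63.514305114746094)
[86.9 90. ] ((439.2572326660156, 47.53700637817383), (37.659950256347656, 16.262861251831055), 69.46316528320312)
[ 0.1 -0.  58.8]
```

View pics/s4.png

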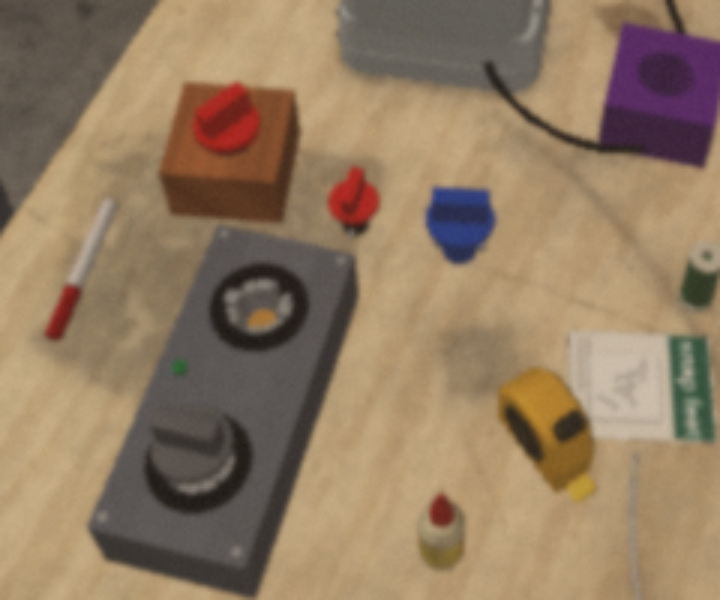

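The red cap sits flat on the rack at (227,118) in the crop. The wing top is at about 89 mm, as expected. The grey cap at (195,440) is still locked, and the oil bottle and tape measure have not moved.

```bash
python3 -c "
from cell import ctrl
print(ctrl.finish_job())"
```

```text
the job is handed in; nothing more can be done
None
```

The red fuse cap is out of its socket and stands seated in the small wooden rack, released, with the grey cap still locked; I handed the job in at about 21 s on the robot clock, with no verdict returned.

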